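# Free a stuck drawer by pushing it out through the hole in the chest's back

## Task

The little chest stands on its back and its drawer, planed flush and still without a pull, is stuck tight. Tip the chest over the near edge of the planing board so that it sits upright on the board with the drawer facing the low stop, then push the drawer 50 mm or more out from behind by poking the push stick through the hole in the chest's back. Afterwards draw the stick out and lay it down flat, on the flat box where it was or on the bench, and leave the glue bottle and the pale cup beside the chest where they stand.

Things in the scene. Friction and masses are not known exactly. Their poses are not given: they have to be found in the camera images.
- board: Planing board, pale plywood, fixed: 215 mm long (x), 170 wide (y), 18 thick. Its near edge, an 18 mm step up from the bench, is the fence for tipping. Origin under the middle of that edge, on the bench; x points along the board away from the robot, z up. A dark stop strip 8 mm high crosses it at x = 150 to 166 mm: it catches the chest's underside, the drawer passes over it.
- chest_centre (a point): Centre of the chest: mid-brown wood, 150 mm deep (back to front), 140 wide, 88 high when upright, too big to grip. It starts on its back on the bench, 10 to 55 mm short of the board's near edge, 150 mm tall, pale drawer front on top. z: from its back to its drawer front (up at the start); x: from its top to its underside (at the start level, towards the board; down once upright); y across.
- chest_top (a point): Centre of the chest's outer top face (the plain 140 x 150 mm face); at the start it is the upright face that looks to the robot, 75 mm above the bench; once the chest sits upright on the board it faces up, 106 mm above the bench.
- back_hole (a point): Centre of the round access hole, 36 mm across, in the chest's back, on the outer surface; underneath at the start. Once upright it looks to the robot, midway across, 38 mm above the chest's underside, 56 mm above the bench. Its axis is the chest's z, which then points level into the chest. The back is 9 mm thick; the shut drawer's back lies 15 mm in from the outer surface.
- drawer (a joint): How far the drawer is out (m): 0 flush with the chest's front, 0.085 furthest out. A tight fit: it takes 8 to 10 N to slide it and it stays where it is left. The front is flush (at most 3 mm proud at the start), with only a small pilot hole.
- stick_centre (a point): Centre of the loose push stick, a straight square dark hardwood bar 18 x 18 mm, 180 mm long, with a brass-shod tip, 60 g; x along its length to the tip, z up. It starts lying flat on the lid of the fixed wooden box to the right of the board (lid 76 mm above the bench, stick centre 85 mm up), aslant, its tip to the right and away from the robot.
- stick_tip (a point): Centre of the end face of the push stick's brass tip, 90 mm from its centre.
- glue_bottle: White glue bottle with an orange nozzle, 204 mm tall, standing at the back right; origin at its foot. A bystander.
- cup_pale: Pale turned wooden cup, 52 mm across and 50 mm tall, standing near the front edge, left of the chest; origin at its foot. A bystander.
- stick: The push stick as a body; origin under its middle, on its lower face; axes as for its centre.
- chest: The chest as a body, about 0.8 kg; origin at the middle of its back, axes as for its centre. Pushed low it slides; pushed near its upper edge when against the board it tips over that edge (follow it up and round: a dead level push can bind), falls on by itself from about 40 degrees and lies on the board, its back overhanging the edge by 15 to 55 mm. There it can slide on until its front meets the stop.

How it is judged:
On the way, in this order (a step that is already met when the one before it is completed fails the run):
1. the chest sits upright on the board, drawer towards the stop and still shut (height (world z) of chest_top between 0.101 and 0.111 m and angle between the x axis of chest_centre and the z axis of board, either way round below 0.08 rad and angle between the z axis of chest_centre and the x axis of board, either way round below 0.35 rad and x of chest_centre in the frame of board between 0.01 and 0.12 m and y of chest_centre in the frame of board between -0.06 and 0.06 m and value of joint drawer below 0.02 m), for 0.2 s.
2. the push stick's tip is in the hole in the chest's back (z of stick_tip in the frame of back_hole above 0.01 m and x of stick_tip in the frame of back_hole between -0.02 and 0.02 m and y of stick_tip in the frame of back_hole between -0.02 and 0.02 m), for 0.1 s.
3. the drawer has been pushed out through the hole in the back (height (world z) of chest_top between 0.101 and 0.111 m and angle between the x axis of chest_centre and the z axis of board, either way round below 0.08 rad and angle between the z axis of chest_centre and the x axis of board, either way round below 0.35 rad and x of chest_centre in the frame of board between 0.01 and 0.12 m and y of chest_centre in the frame of board between -0.06 and 0.06 m and value of joint drawer above 0.045 m), for 0.2 s.
At the end, for the whole second after the job is handed in: The chest sits upright and still on the board (within 5 degrees; drawer facing the stop within 20), its drawer at least 45 mm out, and the push stick lies at rest, flat within 7 degrees, on bench or board (centre below 35 mm) or on the box lid (75 to 95 mm up) (all of step 3 and angle between stick_centre's own x axis and vertical between 1.45 and 1.69 rad and height (world z) of stick_centre below 0.095 m and (height (world z) of stick_centre below 0.035 m or height (world z) of stick_centre above 0.075 m) and linear speed of each of stick, chest below 0.02 m/s); the robot touches nothing.
It fails at once if the glue bottle or the pale cup is shifted by more than 30 mm or knocked over (distance of any of glue_bottle, cup_pale from where it was at the start of the episode above 0.03 m or angle between any of glue_bottle, cup_pale's own z axis and vertical above 0.5 rad).
It also fails if it takes over 72 s, if anything falls off the work surface, if the arm or the gripper's body presses on something with over 40 N, if the wrist force passes 120 N, or if a joint passes its speed limit or range.

## Robot

A 6-joint arm with a two-finger parallel gripper is mounted at the origin on a cart in front of the work surface, level with it; the furniture and walls round the work are solid. World frame = base frame: x ahead of the robot, y to its left, z up, the work surface at z = 0. Lengths are in m, angles in rad, forces in N, time in s.
With the tool pointing down it reaches from about 0.3 to 0.875 m from the base axis. Payload 6.4 kg.
Tool frame: the origin (TCP) lies at the very end of the fingers, on their centre line; the grasp point (between the pads) lies ctrl.pinch_z behind it (ctrl.pinch_z is the distance from the TCP to the grasp point, in m); y points along the fingers, z is the direction in which the jaws open and shut, and the axes are right-handed (so a half turn about y gives the same grasp; the last joint's range is limited). The gripper opens to 85 mm and grips with 20 to 120 N. Pads are 22 mm wide; open, the fingers measure 114 mm over their backs; the gripper's body (76 mm by 85 mm) begins 54 mm behind the grasp point. The pads swing forward as they close: fully open they stand 13 mm farther back than shut.
Start: joints at [-1.55, 0.181, 1.607, -0, 1.354, -0.206], TCP at [0.129, -0.56, 0.231] pointing down, gripper open.
Joint ranges: [-2.99, 2.99], [-0.89, 2.07], [0.3, 2.58], [-1.14, 4.28], [0, 2.63], [-3.12, 3.12]. Speed limits (rad/s): [2.57, 2.57, 3.01, 3.14, 3.14, 3.14].

## Interface

Orientations are given as a unit quaternion [w, x, y, z].
In Python, from bench import ctrl gives the robot as it stands.
- The arm moves only by the shell command python3 -m pendant 'ROWS'. ROWS is JSON, one flat list of numbers, 7 for each row, row after row: the shift along the world's x, y, z in m, then the turn, a rotation vector about the world's x, y, z in degrees, then the finger opening in m, from 0 to 0.0854. In form: [tx, ty, tz, rx, ry, rz, hand, tx, ty, tz, rx, ry, rz, hand, ...]. A call has 1 to 12 rows; each row shifts and turns the commanded pose from where the row before left it; what a row does not reach is not made up. A row lasts 1/8 s, in which the tool goes at most 62.5 mm and 10.7 degrees, less where a joint would pass 70% of its speed; a pose out of reach is approached as far as the arm can. A call with a gripper value outside its range is refused whole. The fingers move at their own pace and stop on an object; the grip force is fixed at half the most. Time passes only in rows, so rows that do not move let the fingers close. It gives the time, the measured TCP pose, the force and the opening at its end, in the units of the state.
- ctrl.get_obs(): the state, without advancing time (a new reading comes with each control period).
- ctrl.camera(name): name is "side" or "top"; returns the picture (480x640x3 uint8, red, green, blue); there is no depth.
- ctrl.camera_info(name): a dict with "fx", "fy", "cx", "cy" (pixels), "origin" and "rotation" of the camera in the world. Camera axes: x right, y down, z forward; pixel columns grow to the right and rows downward; lengths in m; the calibration is good to about 2 mm. A picture is of the moment at which its call begins. camera_info takes no time and is no camera call.
- ctrl.hand_in(): hands the job in, once; it reports no verdict.
Trained networks look in the newest picture that a camera, given by its name, has taken for a name from the list of things; names that differ only in an ending like _2 or _b are one class to them, and where a whole thing is asked for, a point or a joint stands for the part that bears it (a point fixed in the world has none). Each returns a list of dicts, best first, with "score" (0 to 1); they miss things now and then, are a little off and sometimes report something else, mostly with a low value. They report only what shows in the picture. A call takes as long as a camera call.
- ctrl.silhouettes(target, camera): "mask" (480x640 bool, what is visible of it) and "bbox" ([left, top, right, bottom] in pixels, round what is visible of it).
The state is a dict: "time_s": time; "q": joint angles; "dq": joint speeds; "joint_efforts": joint torques, N m; "eef_pos": TCP position; "eef_rot": TCP orientation; "wrist_force": force on the tool from outside, world axes, zero at the start; "torque": the same for the moment, N m; "opening": opening from 0.0 (shut) to 1.0 (fully open).
Only numpy, scipy, OpenCV 4.12 (cv2) and the standard library are available. Lean on these libraries where they do the work, as an engineer would, in place of code of your own. Each camera call takes 0.05 s, during which the arm holds its last target.

## Working session

There is one attempt and no reset: what is moved stays moved. The work goes in short steps, Python scripts to look and compute and a shell command to move; the robot and the scene stay as the last step left them, time stands still between calls to the robot, and variables do not carry over. Pictures are saved under pics/ and viewed, and the job is handed in when it is done.

```bash
ls; mkdir -p pics
python3 - <<'E'
from bench import ctrl
import cv2
print(ctrl.get_obs()); print(ctrl.pinch_z)
for c in("side","top"):
    im=ctrl.camera(c); cv2.imwrite(f"pics/{c}0.png",im[:,:,::-1]); print(c,ctrl.camera_info(c))
E
```

```text
pics
{'time_s': 0.0, 'q': array([-1.55032229e+00,  1.81533038e-01,  1.60797924e+00, -3.60411115e-05,
        1.35381393e+00, -2.06301103e-01]), 'dq': array([-0.0005071 ,  0.0002954 , -0.00090148, -0.00039898, -0.00011836,
       -0.0030583 ]), 'joint_efforts': array([-1.48331787e-04, -4.44871724e+01, -3.51332724e+01, -2.94391566e-04,
        9.18369245e-03, -1.20132111e-05]), 'eef_pos': array([ 0.12927482, -0.559721  ,  0.23040256]), 'eef_rot': array([ 0.08005261, -0.07996365,  0.70317694, -0.70195412]), 'wrist_force': array([-0.39184101, -0.14169388,  0.51438885]), 'torque': array([-0.04242401, -0.01908384, -0.00424388]), 'opening': 0.9978145090157344}
0.0187
side {'fx': 487.8090040228993, 'fy': 487.8090040228993, 'cx': 324.10043042339765, 'cy': 233.59296266778264, 'origin': array([0.42907137, 1.0865767 , 0.56556712]), 'rotation': array([ 0.02175404, -0.03525264,  0.85985672, -0.50885207])}
top {'fx': 623.0108951262355, 'fy': 623.0108951262355, 'cx': 319.6312233216298, 'cy': 245.93952514274886, 'origin': array([-0.25855346,  0.27323962,  1.16140371]), 'rotation': array([ 0.19851019, -0.63857695,  0.70754594, -0.22845552])}
```

View pics/side0.png

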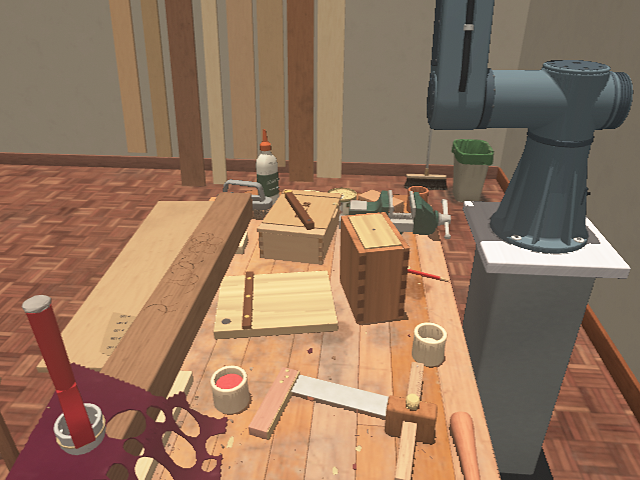

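View pics/top0.png

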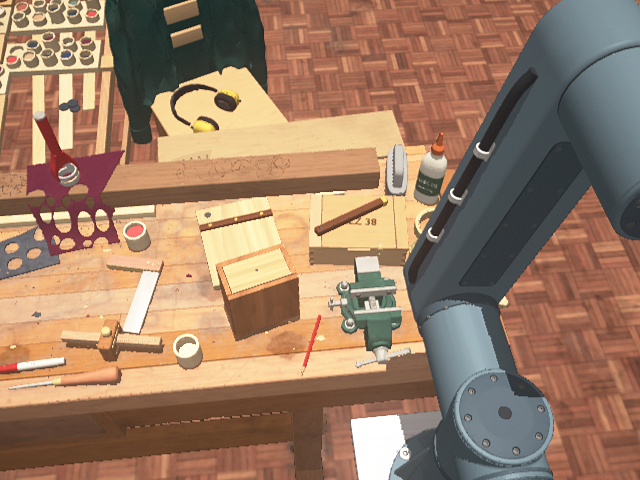

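The side view shows the chest at about (375,265), the board at (275,300) and the stick on the box at (300,210). The top view shows the chest at (258,290), the board at (238,240), the stick at (350,214) and the cup at (187,350).

```bash
cat > h.py <<'E'
from bench import ctrl
import cv2, numpy as np
from scipy.spatial.transform import Rotation as R
def cam(c):
    i=ctrl.camera_info(c); q=i['rotation']; return i,R.from_quat([q[1],q[2],q[3],q[0]]).as_matrix(),np.array(i['origin'])
def ray(c,u,v):
    i,M,o=cam(c); d=M@np.array([(u-i['cx'])/i['fx'],(v-i['cy'])/i['fy'],1]); return o,d
def atz(c,u,v,z):
    o,d=ray(c,u,v); return o+d*(z-o[2])/d[2]
def proj(c,P):
    i,M,o=cam(c); p=(np.atleast_2d(P)-o)@M; return np.c_[i['cx']+i['fx']*p[:,0]/p[:,2],i['cy']+i['fy']*p[:,1]/p[:,2]]
def snap(c,n,box=None,s=1):
    im=ctrl.camera(c)[:,:,::-1].copy(); out=im
    if box: l,t,r,b=box; out=cv2.resize(im[t:b,l:r],None,fx=s,fy=s,interpolation=cv2.INTER_CUBIC)
    cv2.imwrite(f"pics/{n}.png",out); return im
E
python3 - <<'E'
from h import *
for c in("side","top"):
    im=ctrl.camera(c)
    for t in("board","chest","stick","glue_bottle","cup_pale","drawer"):
        r=ctrl.silhouettes(t,c)
        for k in r[:2]:
            cs,_=cv2.findContours(k['mask'].astype(np.uint8),0,1); m=max(cs,key=cv2.contourArea)
            ap=cv2.approxPolyDP(m,3,True)[:,0]
            print(c,t,round(k['score'],2),k['bbox'],ap.tolist() if t not in('glue_bottle',) else '')
cv2.imwrite("pics/t1.png",cv2.resize(ctrl.camera("top")[180:360,180:440,::-1],None,fx=3,fy=3,interpolation=2))
cv2.imwrite("pics/s1.png",cv2.resize(ctrl.camera("side")[170:350,200:460,::-1],None,fx=3,fy=3,interpolation=2))
E
```

```text
side board 0.81 [211.8, 269.9, 338.1, 338.2] [[220, 285], [215, 338], [337, 330], [326, 271], [250, 271], [225, 276]]
side chest 0.89 [337.9, 212.0, 407.5, 321.6] [[385, 212], [340, 217], [340, 281], [358, 323], [403, 316], [409, 246]]
side chest 0.59 [286.8, 190.7, 315.6, 229.8] [[286, 190], [285, 197], [305, 227], [313, 228], [314, 221], [292, 191]]
side stick 0.66 [281.6, 189.8, 318.5, 230.7] [[285, 190], [286, 199], [306, 229], [314, 228], [291, 190]]
side glue_bottle 0.85 [253.7, 129.3, 278.5, 203.1] 
side cup_pale 0.76 [412.9, 323.6, 447.8, 367.2] [[423, 323], [414, 331], [412, 356], [424, 365], [435, 365], [442, 360], [446, 332], [439, 325]]
side drawer 0.83 [349.7, 214.2, 402.8, 248.9] [[350, 217], [365, 248], [401, 244], [381, 215]]
top board 0.67 [197.0, 193.7, 279.2, 292.0] [[265, 197], [197, 211], [202, 246], [215, 288], [219, 287], [217, 261], [280, 241]]
top chest 0.76 [216.9, 241.0, 298.7, 339.8] [[282, 242], [215, 265], [237, 335], [299, 313], [298, 278]]
top chest 0.61 [171.9, 330.5, 203.5, 366.8] [[185, 333], [174, 339], [172, 351], [180, 365], [189, 367], [200, 360], [202, 352], [198, 339]]
top stick 0.77 [314.1, 195.5, 391.7, 236.4] [[387, 200], [379, 196], [316, 225], [314, 232], [320, 235], [384, 205]]
top glue_bottle 0.33 [224.2, 248.0, 290.8, 294.3] 
top cup_pale 0.83 [171.5, 332.5, 203.1, 368.7] [[186, 333], [175, 339], [173, 347], [179, 362], [189, 367], [199, 362], [202, 351], [196, 337]]
top cup_pale 0.52 [195.7, 193.9, 278.2, 291.5] [[265, 196], [196, 211], [215, 288], [217, 262], [279, 241]]
top drawer 0.79 [221.8, 248.2, 292.5, 292.5] [[281, 249], [273, 248], [224, 264], [222, 269], [230, 292], [289, 275]]
```

View pics/t1.png

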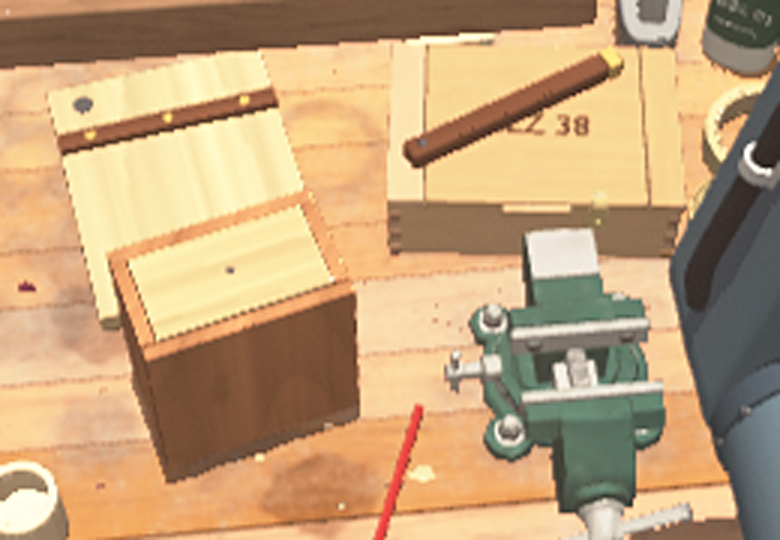

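View pics/s1.png

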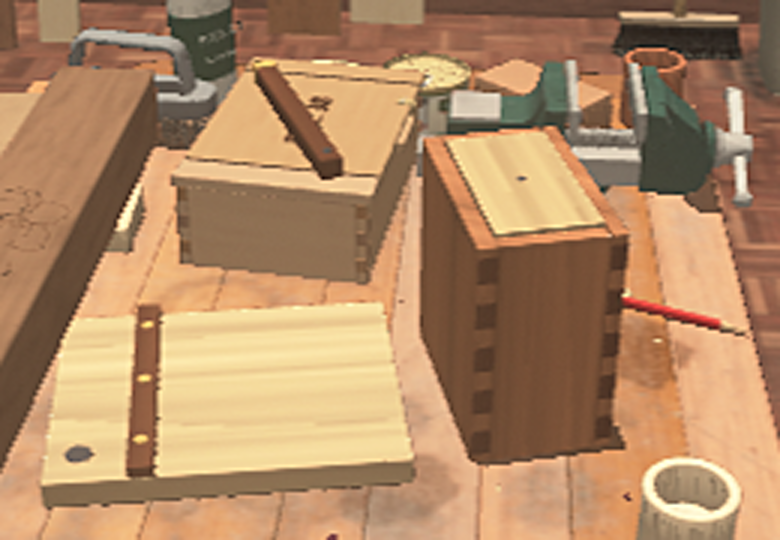

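```bash
cat > fit.py <<'E'
from h import *
from scipy.optimize import least_squares
def T(c,u,v):
    o=(180,180) if c=="top" else (200,170); return (c,u/3+o[0],v/3+o[1])
def fit(obs,x0):
    def f(p):
        r=[]
        for (c,u,v),(a,b,z) in obs:
            cs,s=np.cos(p[2]),np.sin(p[2]); P=[p[0]+cs*a-s*b,p[1]+s*a+cs*b,z]
            q=proj(c,P)[0]; r+=[q[0]-u,q[1]-v]
        return np.array(r)
    s=least_squares(f,x0,loss='soft_l1'); return s.x,f(s.x)
E
python3 - <<'E'
from fit import *
x,y=.044,.07
ch=[(T("top",110,253),(x,y,.15)),(T("top",308,193),(x,-y,.15)),(T("top",355,290),(-x,-y,.15)),(T("top",148,360),(-x,y,.15)),
(T("top",168,480),(-x,y,0)),(T("top",358,418),(-x,-y,0)),
(T("side",425,138),(x,-y,.15)),(T("side",560,128),(-x,-y,.15)),(T("side",628,235),(-x,y,.15)),(T("side",478,250),(x,y,.15)),(T("side",478,462),(x,y,0)),(T("side",618,443),(-x,y,0))]
bd=[(T("top",47,95),(.215,.085,.018)),(T("top",262,50),(.215,-.085,.018)),(T("top",105,328),(0,.085,0)),
(T("side",42,487),(.215,.085,.018)),(T("side",412,462),(0,.085,.018)),(T("side",385,303),(0,-.085,.018)),(T("side",75,318),(.215,-.085,.018)),(T("side",412,478),(0,.085,0)),(T("side",45,505),(.215,.085,0))]
st=[(T("top",412,147),(-.09,0,.094)),(T("top",615,58),(.09,0,.094)),(T("side",334,160),(-.09,0,.094)),(T("side",264,62),(.09,0,.094))]
bx=[]
for n,o,x0 in(("chest",ch,[.5,0,0]),("board",bd,[.55,0,0]),("stick",st,[.6,-.2,-.6])):
    p,r=fit(o,x0); print(n,p.round(4),np.degrees(p[2]).round(2)); print(r.reshape(-1,2).round(1).tolist())
# box lid corners, z .076
for c,u,v in(T("top",392,43),T("top",683,50),T("top",683,205),T("top",390,200),T("side",175,180),T("side",375,193),T("side",425,75),T("side",255,65)):
    print(c,atz(c,u,v,.076).round(3))
print('cup',atz('top',187,348,.05).round(3),atz('side',429.5,331,.05).round(3))
print('bottle top',atz('side',265,131,.204).round(3),atz('top',440,134,.204))
print('vise', [atz('top',u,v,z).round(3) for u,v,z in((365,263,.08),(400,350,.05),(335,300,.06))])
E
```

```text
chest [0.403  0.3142 0.2722] 15.6
[[-1.5, 0.2], [0.4, -1.1], [0.3, 1.4], [-1.0, 1.1], [0.3, -2.2], [0.4, -3.3], [0.4, -0.4], [-0.0, -1.0], [2.2, -0.5], [1.4, -0.4], [-1.5, 0.5], [-1.4, 0.9]]
board [0.4754 0.3309 0.1744] 9.99
[[0.4, -1.3], [-0.2, -1.3], [-1.1, 1.1], [-0.3, -1.7], [1.0, -0.9], [0.4, -0.8], [-2.4, -0.4], [0.9, 1.8], [-0.2, 0.4]]
stick [ 0.5682  0.1044 -1.153 ] -66.06
[[-1.9, 1.2], [0.8, -1.2], [-0.2, -0.4], [0.1, -0.4]]
top [0.647 0.186 0.076]
top [ 0.619 -0.032  0.076]
top [ 0.478 -0.006  0.076]
top [0.503 0.201 0.076]
side [0.644 0.193 0.076]
side [0.502 0.201 0.076]
side [ 0.477 -0.     0.076]
side [ 0.618 -0.009  0.076]
cup [0.303 0.462 0.05 ] [0.312 0.462 0.05 ]
bottle top [ 0.675 -0.089  0.204] [ 0.68171735 -0.09871843  0.204     ]
vise [array([0.447, 0.091, 0.08 ]), array([0.257, 0.048, 0.05 ]), array([0.376, 0.162, 0.06 ])]
```

```bash
cat >> h.py <<'E'
def tool():
    o=ctrl.get_obs(); q=o['eef_rot']; return np.array(o['eef_pos']),R.from_quat([q[1],q[2],q[3],q[0]]),o
def goal(yaw,tilt,jaw=1):
    # tool pointing forward along yaw, tilt deg from straight down; jaw sign
    a,t=np.radians(yaw),np.radians(tilt); f=np.array([np.cos(a),np.sin(a),0])
    y=f*np.sin(t)+np.array([0,0,-np.cos(t)]); z=jaw*np.array([-np.sin(a),np.cos(a),0])
    return R.from_matrix(np.c_[np.cross(y,z),y,z])
def turn(G):
    p,r,o=tool(); return np.degrees((G*r.inv()).as_rotvec())
E
python3 - <<'E'
from h import *
p,r,o=tool(); print(r.as_matrix().round(3))
for j in(1,-1): print(j,turn(goal(10,45,j)).round(1))
E
```

```text
[[-0.974  0.     0.225]
 [-0.225 -0.    -0.974]
 [-0.    -1.     0.   ]]
1 [-66.5 -13.5 163.7]
-1 [  9.  -44.1  -2.8]
```

Run:
```python
from h import *
p,r,o=tool()
n=18; a=np.radians(np.linspace(-77,45,n+1)); rr=np.linspace(.575,.41,n+1)
P=np.c_[rr*np.cos(a),rr*np.sin(a)]; P[0]=p[:2]
print(np.diff(P,axis=0).round(3).tolist(), P[-1])
```

```text
[[0.062, 0.028], [0.057, 0.035], [0.052, 0.041], [0.046, 0.046], [0.039, 0.05], [0.033, 0.054], [0.025, 0.056], [0.018, 0.058], [0.011, 0.058], [0.004, 0.058], [-0.003, 0.057], [-0.01, 0.055], [-0.016, 0.053], [-0.022, 0.049], [-0.027, 0.045], [-0.032, 0.041], [-0.036, 0.036], [-0.039, 0.031]] [0.28991378 0.28991378]
```

```bash
python3 -m pendant '[0.055,0.02,0.02,0,0,10,0.0854, 0.05,0.035,0.02,0,0,10,0.0854, 0.05,0.037,0.01,0,0,10,0.0854, 0.046,0.042,0,0,0,10,0.0854, 0.039,0.048,0,0,0,10,0.0854, 0.033,0.052,0,0,0,10,0.0854, 0.025,0.056,0,0,0,10,0.0854, 0.018,0.058,0,0,0,10,0.0854, 0.011,0.058,0,0,0,10,0.0854, 0.004,0.058,0,0,0,10,0.0854, -0.003,0.057,0,0,0,10,0.0854, -0.01,0.055,0,0,0,10,0.0854]'; python3 -m pendant '[-0.016,0.053,0,0,0,9.5,0.0854, -0.022,0.049,0,0,0,9.5,0.0854, -0.027,0.045,0,0,0,9.5,0.0854, -0.032,0.041,0,0,0,9.5,0.0854, -0.036,0.036,0,0,0,9.5,0.0854, -0.03,0.028,0,0,0,9.5,0.0854, 0,0,0,0,0,0,0.0854]'
python3 - <<'E'
from h import *
p,r,o=tool(); print(p,o['q'].round(2),turn(goal(10,45,1)).round(1),turn(goal(10,0,1)).round(1))
E
```

```text
time_s: 2.4
eef_pos: [0.4454, 0.0163, 0.2809]
eef_rot: [0.649, -0.649, 0.28, -0.28]
wrist_force: [1.5, -0.1, -0.2]
opening: 1.001
time_s: 3.28
eef_pos: [0.2808, 0.2679, 0.2809]
eef_rot: [0.704, -0.704, -0.064, 0.063]
wrist_force: [0.4, -0.0, 0.2]
opening: 1.004
[0.2808366  0.26785863 0.28088304] [ 0.45 -0.31  1.97  0.    1.48 -1.3 ] [  7.9 -44.3  -0.3] [-0.   0.  -0.3]
```

```bash
python3 -m pendant '[0,0.006,-0.02,1.56,-8.86,0,0.0854, 0,0.005,-0.02,1.56,-8.86,0,0.0854, 0,0.005,-0.02,1.56,-8.86,0,0.0854, 0,0.005,-0.02,1.56,-8.86,0,0.0854, 0,0.005,-0.02,1.56,-8.86,0,0.0854, 0,0,0,0,0,0,0.0854]'
python3 - <<'E'
from h import *
p,r,o=tool(); print(p,o['q'].round(2),turn(goal(10,45,1)).round(1))
snap("side","s2");snap("top","t2")
E
```

```text
time_s: 4.03
eef_pos: [0.2837, 0.2858, 0.1845]
eef_rot: [0.674, -0.642, -0.307, -0.197]
wrist_force: [-0.5, 0.1, 0.5]
opening: 1.002
[0.2837084  0.28576232 0.18447984] [ 0.83 -0.48  2.45 -0.72  0.7  -0.46] [ 1.3 -3.   0.8]
```

View pics/s2.png

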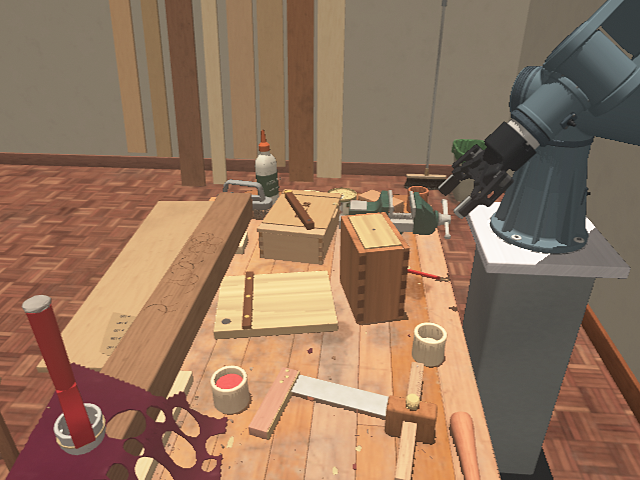

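View pics/t2.png

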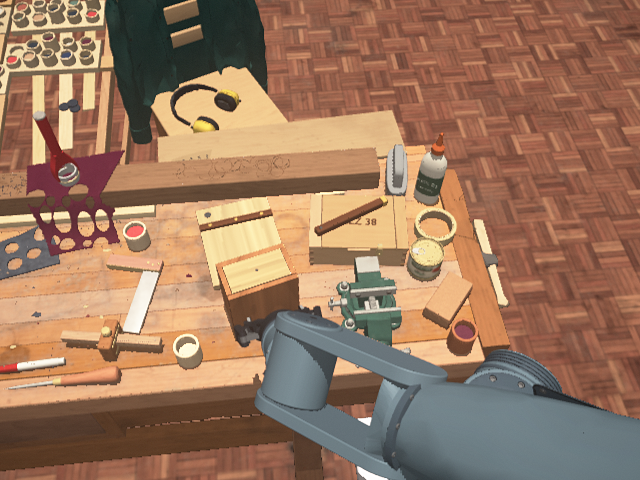

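The tool hovers short of the chest: fingers at (465,195) in the side view and at about (250,330) in the top view. Nothing has been touched yet.

```bash
python3 -m pendant '[0.005,0.002,-0.04,0,0,0,0.0854, 0.005,0.002,-0.04,0,0,0,0.0854, 0,0,-0.04,0,0,0,0.0854, 0,0,0,0,0,0,0.0854]'
python3 - <<'E'
from h import *
p,r,o=tool(); print(p,o['q'].round(2),turn(goal(10,45,1)).round(1))
E
```

```text
time_s: 4.62
eef_pos: [0.2951, 0.288, 0.0851]
eef_rot: [0.677, -0.645, -0.298, -0.191]
wrist_force: [-0.1, -0.0, 0.6]
opening: 0.998
[0.29507383 0.28796481 0.08509934] [ 0.79 -0.15  2.49 -1.13  0.45  0.02] [ 1.3 -4.3  1. ]
```

```bash
python3 -m pendant '[0,0,0,-1,6,0,0.05, 0.005,0.001,-0.02,0,0,0,0.05, 0.005,0.001,-0.02,0,0,0,0.05, 0,0,0,0,0,0,0.05]'
python3 - <<'E'
from h import *
p,r,o=tool(); print(p,o['q'].round(2),turn(goal(10,35,1)).round(1))
i=snap("side","s3",(320,170,520,350),4)
E
```

```text
time_s: 5.12
eef_pos: [0.3058, 0.2888, 0.0496]
eef_rot: [0.682, -0.658, -0.274, -0.167]
wrist_force: [-0.5, -0.2, -0.1]
opening: 0.583
[0.30580424 0.28879063 0.04964309] [ 0.73 -0.02  2.45 -1.13  0.37  0.01] [0.6 1.5 1.1]
```

View pics/s3.png

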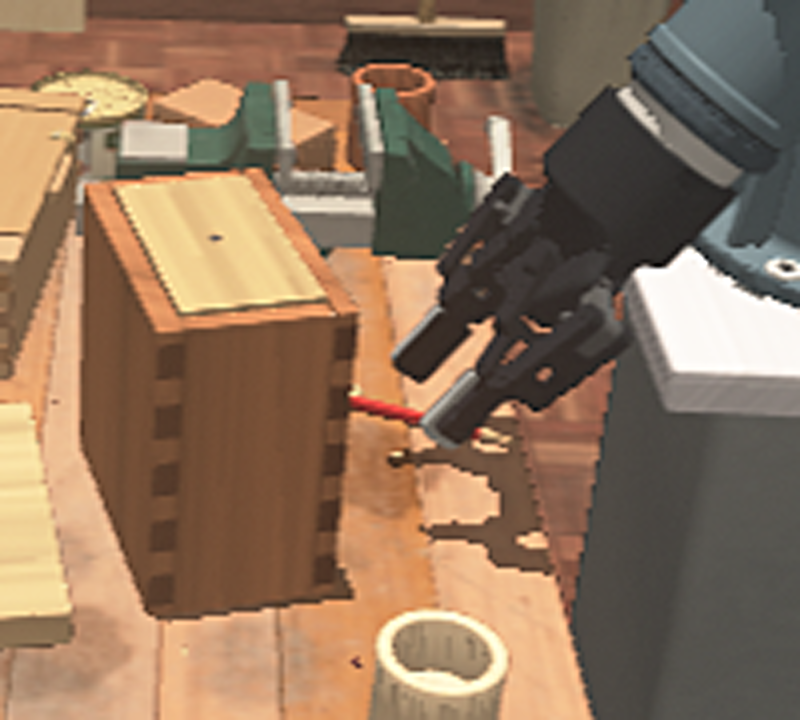

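```bash
python3 -m pendant '[0.015,0.006,0,0,0,0,0.05, 0.014,0.007,0,0,0,0,0.05, 0.012,0.002,0,0,0,0,0.05, 0.01,0.002,0,0,0,0,0.05, 0.01,0.002,0,0,0,0,0.05, 0.008,0.001,0,0,0,0,0.05]'
python3 - <<'E'
from h import *
p,r,o=tool(); print(p,o['q'].round(2),turn(goal(10,35,1)).round(1))
i=snap("side","s4",(220,190,460,350),3)
i=snap("top","t4",(180,180,440,360),3)
E
```

```text
time_s: 5.92
eef_pos: [0.3726, 0.309, 0.048]
eef_rot: [0.683, -0.657, -0.274, -0.165]
wrist_force: [-11.4, 0.7, 8.5]
opening: 0.588
[0.37255894 0.3089545  0.04804341] [ 0.63  0.1   2.32 -1.11  0.32 -0.09] [0.6 1.3 0.9]
```

View pics/s4.png

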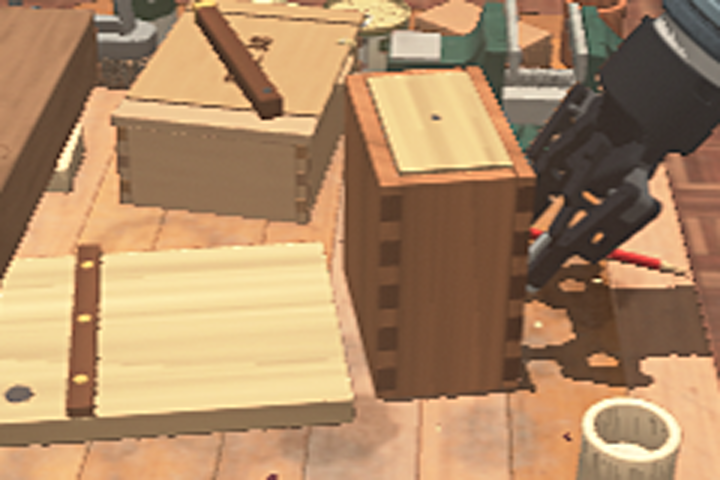

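View pics/t4.png

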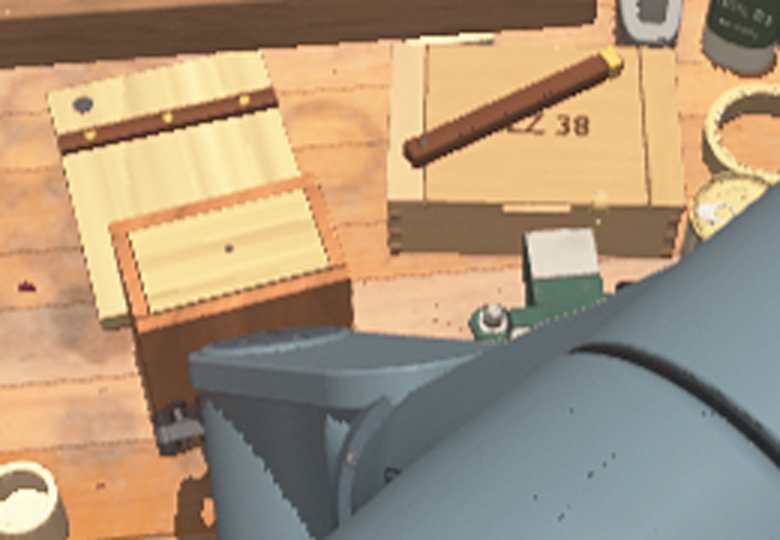

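The chest slid and squared itself to the board; in the side view a gap of about 12–17 mm remains (column 355–375).

```bash
python3 -m pendant '[0.006,0.001,0,0,0,0,0.05, 0.005,0.001,0,0,0,0,0.05, 0.004,0.001,0,0,0,0,0.05]';python3 -m pendant '[0.004,0.001,0,0,0,0,0.05]'
python3 - <<'E'
from h import *
i=snap("side","s5",(220,190,460,350),3)
E
```

```text
time_s: 6.4
eef_pos: [0.3865, 0.3109, 0.0475]
eef_rot: [0.682, -0.658, -0.273, -0.165]
wrist_force: [-40.1, -6.6, 35.4]
opening: 0.588
time_s: 6.52
eef_pos: [0.3877, 0.3104, 0.0457]
eef_rot: [0.682, -0.659, -0.273, -0.163]
wrist_force: [-26.7, -9.9, 13.5]
opening: 0.586
```

View pics/s5.png

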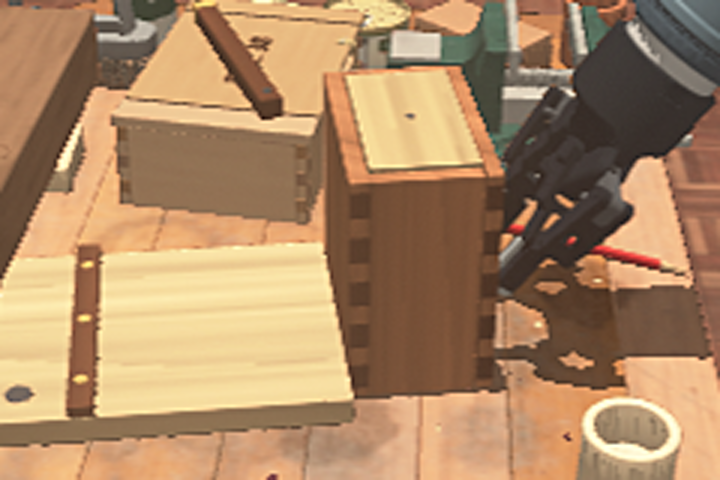

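Chest is against the board edge (bottom-left corner at (350,400) in the crop). Backing off and rising for the tip.

```bash
python3 -m pendant '[-0.02,-0.004,0.005,0,0,0,0.05, -0.01,-0.002,0.03,0,0,0,0.05, 0,0,0.04,0,0,0,0.05, 0.01,0.002,0.015,0,0,0,0.05,0.008,0.001,0,0,0,0,0.05, 0,0,0,0,0,0,0.05]'
python3 - <<'E'
from h import *
p,r,o=tool(); f=np.array([.985,.1736]);d=p[:2]-[.4754,.3309]; s=d@f; y=d@[-.1736,.985]
print(p,s,y,o['q'].round(2),turn(goal(10,35,1)).round(1))
th=np.radians(np.arange(0,56,5)); x=-.088*np.cos(th)+.117*np.sin(th); z=.018+.117*np.cos(th)+.088*np.sin(th)
dx=np.diff(x);print(np.c_[dx*f[0],dx*f[1],np.diff(z)].round(4).tolist(), x[-1],z[-1])
snap("side","s6",(220,170,460,350),3)
E
```

```text
time_s: 7.32
eef_pos: [0.3801, 0.3089, 0.1375]
eef_rot: [0.682, -0.658, -0.273, -0.165]
wrist_force: [-0.4, -0.2, -0.1]
opening: 0.591
[0.38014405 0.30889926 0.13753415] -0.0976464353961303 -0.005134297602029783 [ 0.62 -0.14  2.29 -0.62  0.5  -0.64] [0.7 1.3 1.1]
[[0.0104, 0.0018, 0.0072], [0.011, 0.0019, 0.0063], [0.0115, 0.002, 0.0053], [0.0119, 0.0021, 0.0043], [0.0122, 0.0021, 0.0032], [0.0124, 0.0022, 0.0021], [0.0125, 0.0022, 0.001], [0.0126, 0.0022, -0.0001], [0.0125, 0.0022, -0.0012], [0.0124, 0.0022, -0.0023], [0.0121, 0.0021, -0.0034]] 0.04536606278291999 0.1571938229505037
```

View pics/s6.png

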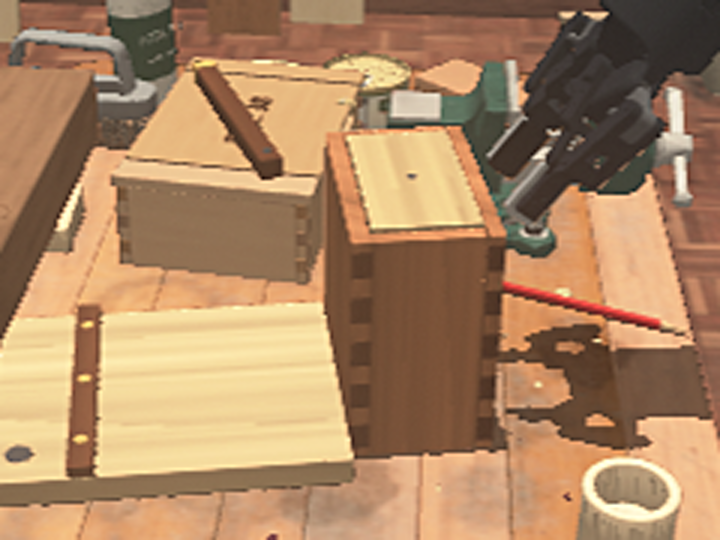

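```bash
python3 -m pendant '[0.009,0.002,-0.006,0,0,0,0.05, 0.0104,0.0018,0.0072,-0.7,3.9,0,0.05, 0.011,0.0019,0.0063,-0.7,3.9,0,0.05, 0.0115,0.002,0.0053,-0.7,3.9,0,0.05]'
python3 - <<'E'
from h import *
p,r,o=tool(); f=np.array([.985,.1736]);d=p[:2]-[.4754,.3309]; s=d@f; y=d@[-.1736,.985]
print(p,s,y,o['q'].round(2))
snap("side","s7",(220,170,460,350),3)
E
```

```text
time_s: 7.88
eef_pos: [0.4216, 0.317, 0.1498]
eef_rot: [0.694, -0.684, -0.204, -0.091]
wrist_force: [-0.7, -0.5, -0.8]
opening: 0.588
[0.42162395 0.31697564 0.14981873] -0.0553866739749265 -0.004379974702655923 [ 0.52 -0.04  2.08 -0.24  0.72 -1.06]
```

View pics/s7.png

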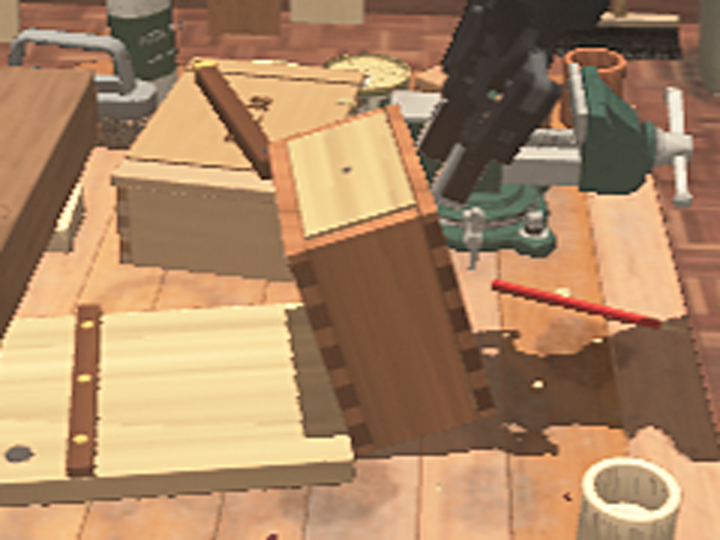

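It tips cleanly, about 17° over and still ahead of the fingers. Continuing the arc.

```bash
python3 -m pendant '[0.0119,0.0021,0.0045,-0.7,3.9,0,0.05, 0.0122,0.0021,0.0032,-0.7,3.9,0,0.05, 0.0124,0.0022,0.0021,-0.7,3.9,0,0.05, 0.0125,0.0022,0.001,-0.7,3.9,0,0.05, 0.0126,0.0022,0,-0.7,3.9,0,0.05, 0.0125,0.0022,-0.0012,-0.7,3.9,0,0.05]'
python3 - <<'E'
from h import *
p,r,o=tool(); f=np.array([.985,.1736]);d=p[:2]-[.4754,.3309]; s=d@f; y=d@[-.1736,.985]
print(p,s,y,o['q'].round(2))
snap("side","s8",(220,170,460,350),3)
E
```

```text
time_s: 8.68
eef_pos: [0.4963, 0.3296, 0.1592]
eef_rot: [-0.695, 0.714, 0.063, -0.056]
wrist_force: [0.5, -1.4, -0.0]
opening: 0.587
[0.49634035 0.32959429 0.15915254] 0.020399570681218414 -0.004921370356115613 [ 0.4   0.3   1.61 -0.03  1.23 -1.33]
```

View pics/s8.png

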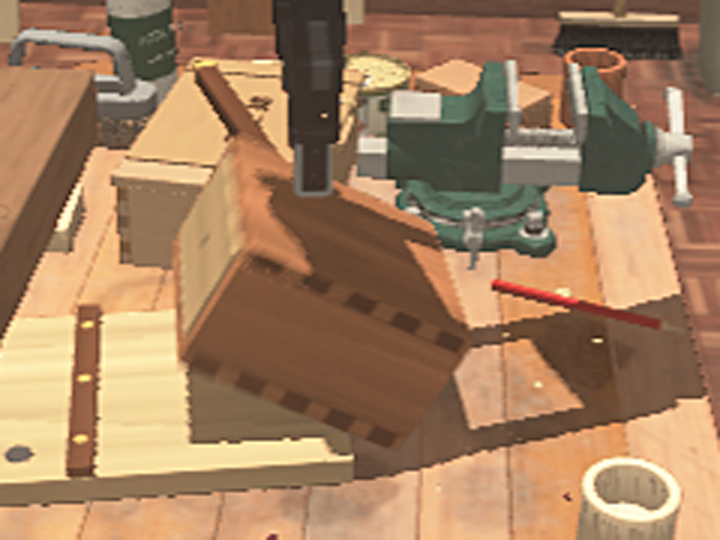

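It is past the balance point and falling. Lifting away while it settles.

```bash
python3 -m pendant '[0,0,0.03,0,0,0,0.05, 0,-0.02,0.05,0,0,0,0.06, 0,-0.04,0.05,0,0,0,0.07, 0,-0.05,0,0,0,0,0.07]'
python3 - <<'E'
from h import *
snap("side","s9",(200,170,460,350),3);snap("top","t9")
E
```

```text
time_s: 9.22
eef_pos: [0.498, 0.2207, 0.2931]
eef_rot: [-0.696, 0.713, 0.067, -0.052]
wrist_force: [0.6, -0.6, -0.4]
opening: 0.819
```

View pics/s9.png

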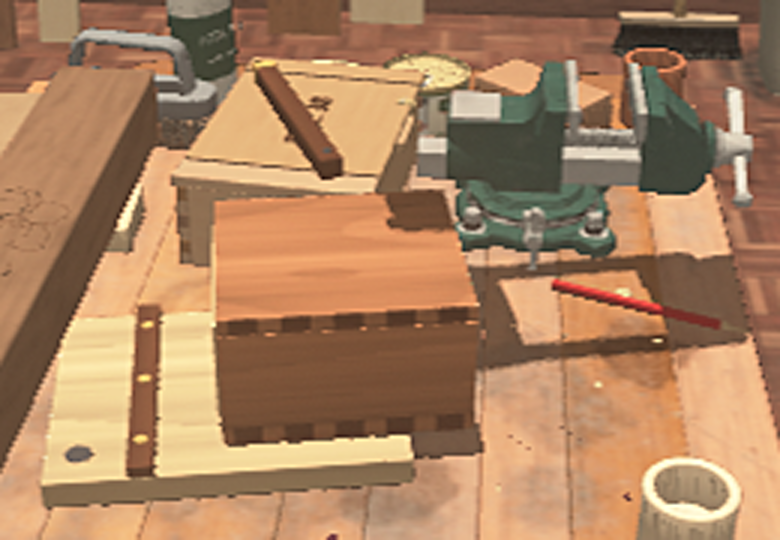

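View pics/t9.png

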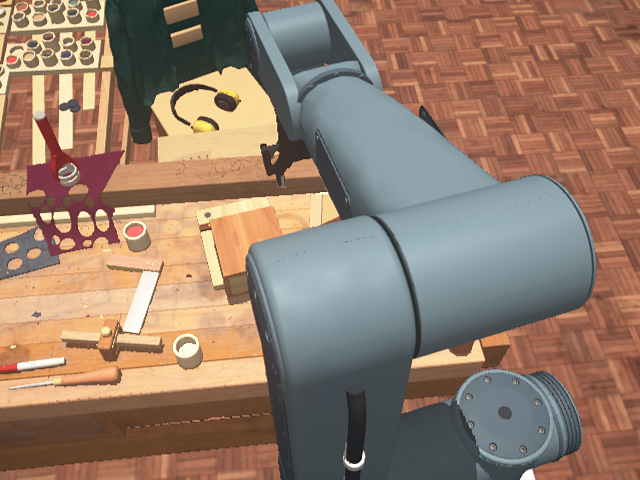

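The chest sits upright on the board (side crop: top face from (215,200) to (480,315)). Cup and bottle are unmoved. Now the stick.

Run:
```python
from fit import *
p,r,o=tool(); print(p,turn(goal(-66,0,1)).round(1),(goal(-66,0,1)*r.inv()).as_euler('ZYX',degrees=True).round(1), np.array([.550,.1455,.2])-p)
x,y=.075,.07
S=lambda u,v:T("side",u,v)
ch=[(S(214,203),(x,-y,.106)),(S(482,312),(-x,y,.106)),(S(218,326),(x,y,.106)),(S(230,445),(x,y,.018)),(S(477,428),(-x,y,.018))]
p,rr=fit(ch,[.53,.34,.17]); print(p,np.degrees(p[2]),rr.reshape(-1,2).round(1).tolist())
f=np.array([.985,.1736]);d=p[:2]-[.4754,.3309];print(d@f,d@[-.1736,.985])
```

```text
[0.49642828 0.21727658 0.28935328] [  1.9  -0.2 -75.4] [-75.4   0.9   1.5] [ 0.05357172 -0.07177658 -0.08935328]
[0.51203355 0.33027201 0.19529343] 11.189489422442504 [[0.0, -0.1], [0.3, -1.7], [0.2, -0.7], [-1.2, 1.1], [0.2, 0.7]]
0.03597502266788698 -0.006978154788525379
```

```bash
python3 -m pendant '[0.01,-0.012,-0.01,0.2,0,-9.5,0.0854, 0.01,-0.012,-0.01,0.2,0,-9.5,0.0854, 0.01,-0.012,-0.01,0.2,0,-9.5,0.0854, 0.01,-0.012,-0.01,0.2,0,-9.5,0.0854, 0.008,-0.012,-0.01,0.2,0,-9.5,0.0854, 0.006,-0.012,-0.01,0.2,0,-9.5,0.0854, 0,0,-0.01,0.2,0,-9.5,0.0854, 0,0,-0.01,0.2,0,-9,0.0854, 0,0,0,0,0,0,0.0854]'
python3 - <<'E'
from h import *
p,r,o=tool(); print(p,turn(goal(-66,0,1)).round(1),np.array([.550,.1455,.2])-p,o['q'].round(2))
snap("side","s10",(200,100,460,300),3);snap("top","t10",(260,130,460,280),4)
E
```

```text
time_s: 10.45
eef_pos: [0.5487, 0.1493, 0.2072]
eef_rot: [-0.593, 0.595, -0.385, 0.382]
wrist_force: [-0.5, 0.1, 0.6]
opening: 0.999
[0.54870976 0.1492748  0.20720605] [ 0.  -0.3 -0.2] [ 0.00129024 -0.0037748  -0.00720605] [ 0.06  0.19  1.64  0.    1.31 -0.37]
```

View pics/s10.png

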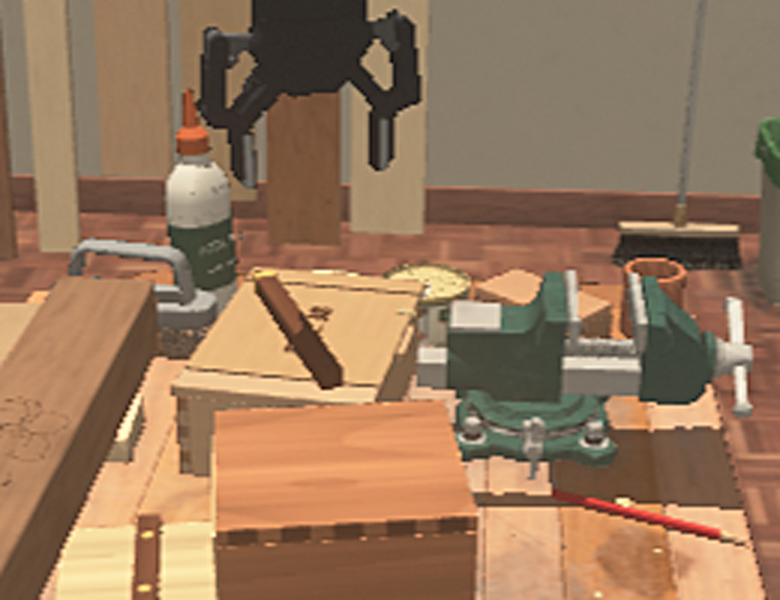

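View pics/t10.png

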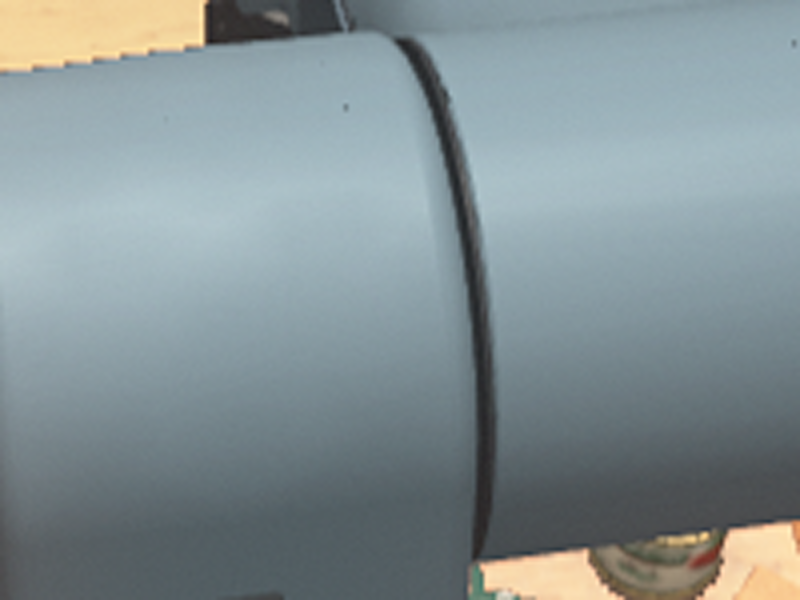

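```bash
python3 -m pendant '[0.0013,-0.004,-0.05,0,0,0,0.0854, 0,0,-0.05,0,0,0,0.0854, 0,0,-0.018,0,0,0,0.0854, 0,0,-0.01,0,0,0,0.0854, 0,0,0,0,0,0,0.0854]'
python3 - <<'E'
from h import *
p,r,o=tool(); print(p,turn(goal(-66,0,1)).round(1),o['wrist_force'])
snap("side","s11",(230,150,390,270),5)
E
```

```text
time_s: 11.18
eef_pos: [0.5521, 0.1453, 0.0826]
eef_rot: [0.594, -0.594, 0.384, -0.384]
wrist_force: [0.1, 0.2, 0.3]
opening: 1.004
[0.55210086 0.14527813 0.08258893] [-0.1 -0.  -0.2] [0.13806716 0.24102909 0.26014082]
```

View pics/s11.png

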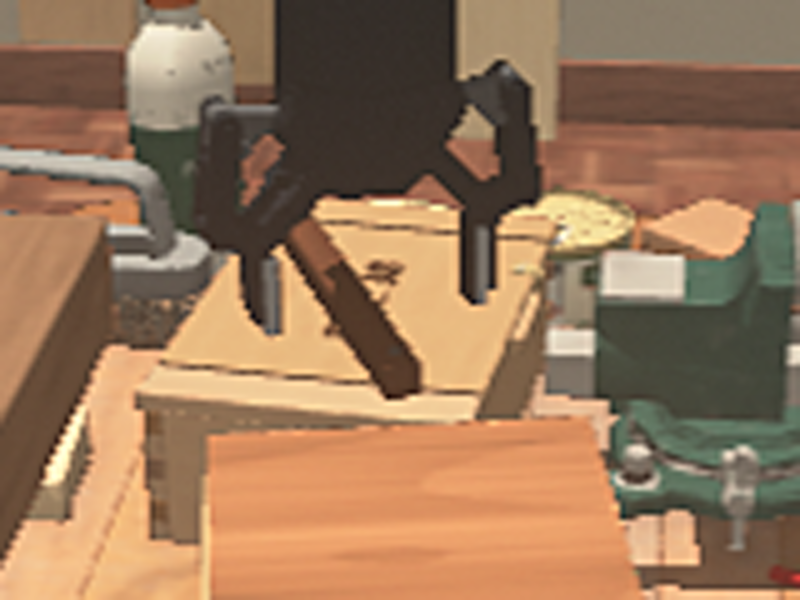

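Fingers straddle the stick's rear half (finger ends at (270,330) and (480,300), stick between them). Lowering slightly and closing.

```bash
python3 -m pendant '[0,0,-0.003,0,0,0,0.04, 0,0,0,0,0,0,0, 0,0,0,0,0,0,0, 0,0,0,0,0,0,0, 0,0,0,0,0,0,0, 0,0,0,0,0,0,0]'; python3 -m pendant '[0,0,0.02,0,0,0,0, 0,0,0.04,0,0,0,0, 0,0,0.05,0,0,0,0, 0,0,0,0,0,0,0]'
python3 - <<'E'
from h import *
p,r,o=tool(); print(p,turn(goal(-66,0,1)).round(1),o['wrist_force'])
snap("side","s12",(230,120,390,240),5)
E
```

```text
time_s: 11.98
eef_pos: [0.5518, 0.1452, 0.0792]
eef_rot: [0.594, -0.594, 0.385, -0.384]
wrist_force: [-1.1, 0.2, 4.3]
opening: 0.193
time_s: 12.48
eef_pos: [0.554, 0.1454, 0.1931]
eef_rot: [0.595, -0.592, 0.383, -0.386]
wrist_force: [0.8, 1.5, 0.2]
opening: 0.191
[0.55403515 0.14538021 0.19313893] [-0.1  0.3 -0.2] [0.83216505 1.46782584 0.16598317]
```

View pics/s12.png

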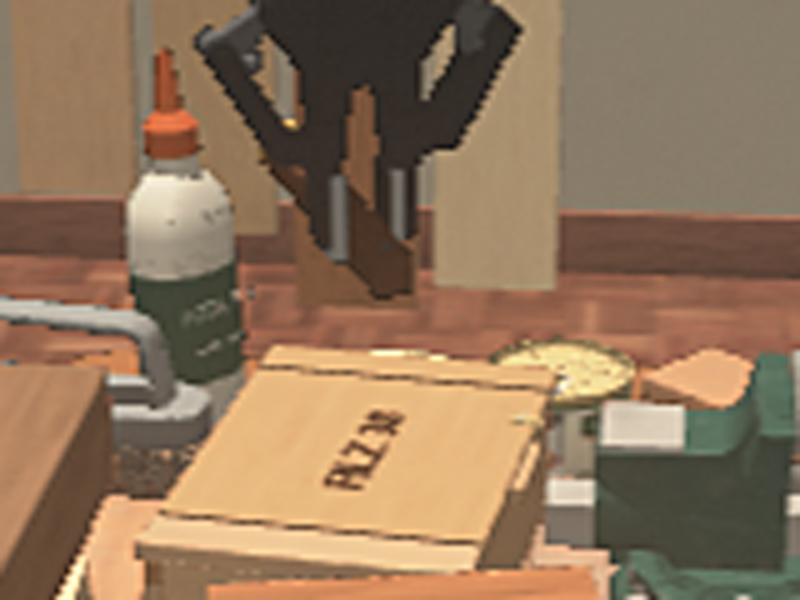

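Stick is held level, tip side away. Swinging it round to the chest's back.

```bash
python3 -m pendant '[-0.02,0.006,0.02,0,0,8,0, -0.035,0.016,0.02,0,0,9,0, -0.038,0.019,0.01,0,0,10,0, -0.04,0.02,0,0,0,10,0, -0.04,0.02,0,0,0,10,0, -0.04,0.02,0,0,0,10,0, -0.035,0.02,0,0,0,10,0, -0.03,0.018,0,0,0,10,0, 0,0,0,0,0,0,0]'
python3 - <<'E'
from h import *
p,r,o=tool(); print(p,turn(goal(11,0,1)).round(1),o['wrist_force'],o['q'].round(2))
snap("side","s13");snap("top","t13")
for c in("side","top"):
  for t in("chest","stick"):
    for k in ctrl.silhouettes(t,c)[:1]:
        cs,_=cv2.findContours(k['mask'].astype(np.uint8),0,1); m=max(cs,key=cv2.contourArea)
        print(c,t,round(k['score'],2),cv2.approxPolyDP(m,2.5,True)[:,0].tolist())
E
```

```text
time_s: 13.65
eef_pos: [0.2708, 0.2844, 0.237]
eef_rot: [-0.703, 0.705, 0.069, -0.072]
wrist_force: [0.1, 0.1, 1.0]
opening: 0.193
[0.27075334 0.28442048 0.2369615 ] [ 0.2 -0.3 -0.4] [0.12725181 0.05276094 1.00412526] [ 0.51 -0.26  2.02 -0.    1.39 -1.26]
side chest 0.7 [[347, 233], [279, 235], [272, 238], [270, 282], [276, 317], [344, 314], [358, 310], [359, 270]]
side stick 0.91 [[451, 176], [450, 172], [378, 175], [379, 187], [450, 184]]
top chest 0.9 [[210, 221], [227, 294], [231, 296], [230, 280], [243, 274], [242, 251], [236, 235], [219, 218]]
top stick 0.95 [[272, 290], [271, 309], [276, 326], [281, 328], [285, 322], [275, 290]]
```

View pics/s13.png

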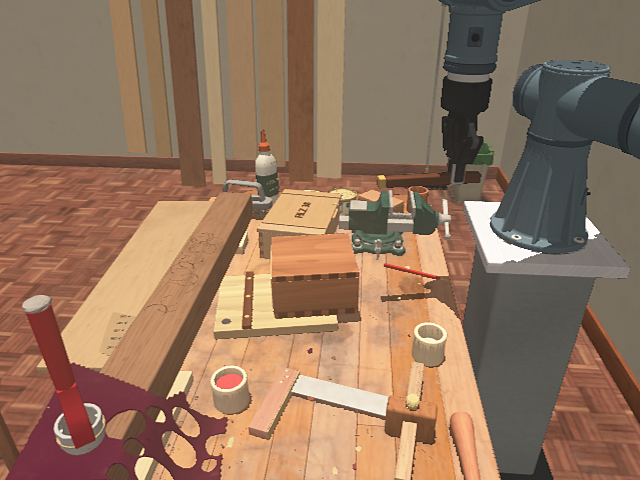

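View pics/t13.png

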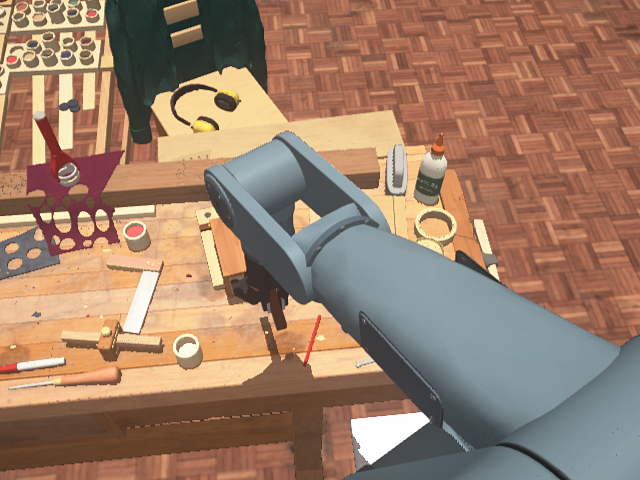

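The stick is level in the hand (side view (378,181) to (450,178)). The chest is unchanged. Refining the chest pose from enlarged crops.

Run:
```python
import cv2
a=cv2.imread("pics/s13.png")[225:335,255:375]; cv2.imwrite("pics/s13z.png",cv2.resize(a,None,fx=5,fy=5,interpolation=2))
a=cv2.imread("pics/t13.png")[190:345,180:300]; cv2.imwrite("pics/t13z.png",cv2.resize(a,None,fx=5,fy=5,interpolation=2)[:600])
a=cv2.imread("pics/s13.png")[100:220,360:510]; cv2.imwrite("pics/s13y.png",cv2.resize(a,None,fx=5,fy=5,interpolation=2))
```

```text
(no output)
```

View pics/s13z.png

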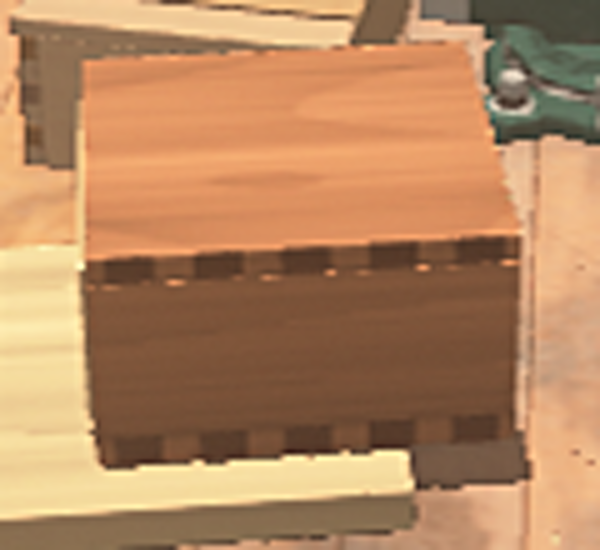

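View pics/t13z.png

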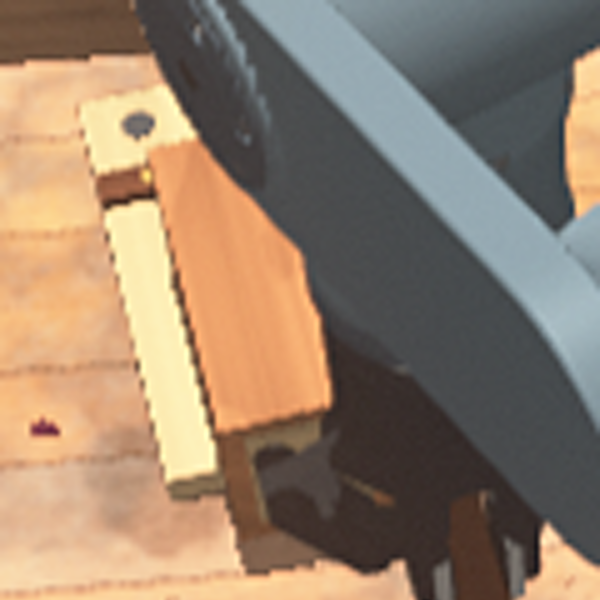

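View pics/s13y.png

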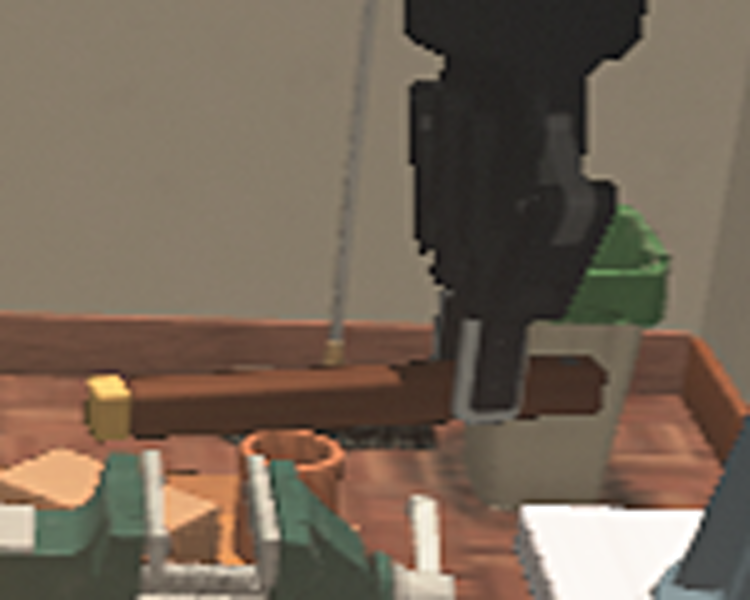

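Run:
```python
from fit import *
S=lambda u,v:("side",u/5+255,v/5+225); U=lambda u,v:("top",u/5+180,v/5+190)
x,y=.075,.07
ch=[(S(82,60),(x,-y,.106)),(S(463,42),(-x,-y,.106)),(S(520,232),(-x,y,.106)),(S(85,262),(x,y,.106)),(S(105,467),(x,y,.018)),(S(515,443),(-x,y,.018)),
(U(150,150),(x,y,.106)),(U(218,432),(-x,y,.106)),(U(245,572),(-x,y,.018))]
p,rr=fit(ch,[.53,.34,.17]); print(p.round(4),np.degrees(p[2]),rr.reshape(-1,2).round(1).tolist())
f=np.array([np.cos(p[2]),np.sin(p[2])]); print("hole",p[:2]-.075*f)
tp,r,o=tool(); y11=np.arctan2(-r.as_matrix()[0,2],r.as_matrix()[1,2]); print(np.degrees(y11))
g=np.array([np.cos(y11),np.sin(y11),0]);n=np.array([-g[1],g[0],0])
for L in(.135,-.045):
  for b in(-.009,.009):
    for h in(-.003,.015):
      P=tp+L*g+b*n+[0,0,h]; q=proj("side",P)[0]; print(L,b,h,((q-[360,100])*5).round(0))
```

```text
[0.513  0.3277 0.1915] 10.970657885672018 [[-0.2, -0.2], [0.3, -0.7], [1.3, 0.2], [0.4, -0.4], [-1.0, -0.0], [0.6, -1.0], [-1.0, -0.6], [0.0, -0.0], [-0.6, -5.7]]
hole [0.43941039 0.31343406]
11.063488188853986
0.135 -0.009 -0.003 [ 70. 418.]
0.135 -0.009 0.015 [ 73. 369.]
0.135 0.009 -0.003 [ 81. 438.]
0.135 0.009 0.015 [ 84. 389.]
-0.045 -0.009 -0.003 [572. 395.]
-0.045 -0.009 0.015 [580. 347.]
-0.045 0.009 -0.003 [592. 415.]
-0.045 0.009 0.015 [600. 366.]
```

```bash
python3 -m pendant '[0,-0.0015,-0.05,0,0,0,0, 0.0007,-0.002,-0.05,0,0,0,0, 0,0,-0.05,0,0,0,0, 0,0,-0.025,0,0,0,0, 0,0,-0.012,0,0,0,0, 0,0,0,0,0,0,0]'
python3 - <<'E'
from h import *
p,r,o=tool(); y=np.degrees(np.arctan2(-r.as_matrix()[0,2],r.as_matrix()[1,2]))
d=p[:2]-[.4394,.3134];a=np.radians(11);print(p,turn(goal(11,0,1)).round(1),o['wrist_force'].round(1),'al',d@[np.cos(a),np.sin(a)],'lat',d@[-np.sin(a),np.cos(a)])
snap("side","s14",(320,200,480,320),5);snap("top","t14",(180,200,330,320),5)
E
```

```text
time_s: 14.7
eef_pos: [0.2742, 0.2804, 0.0515]
eef_rot: [-0.703, 0.705, 0.068, -0.07]
wrist_force: [-0.0, 0.0, -0.0]
opening: 0.194
[0.27419373 0.28038718 0.05147745] [ 0.1 -0.1 -0.1] [-0.  0. -0.] al -0.16847010343984237 lat -0.0008834373112178162
```

View pics/s14.png

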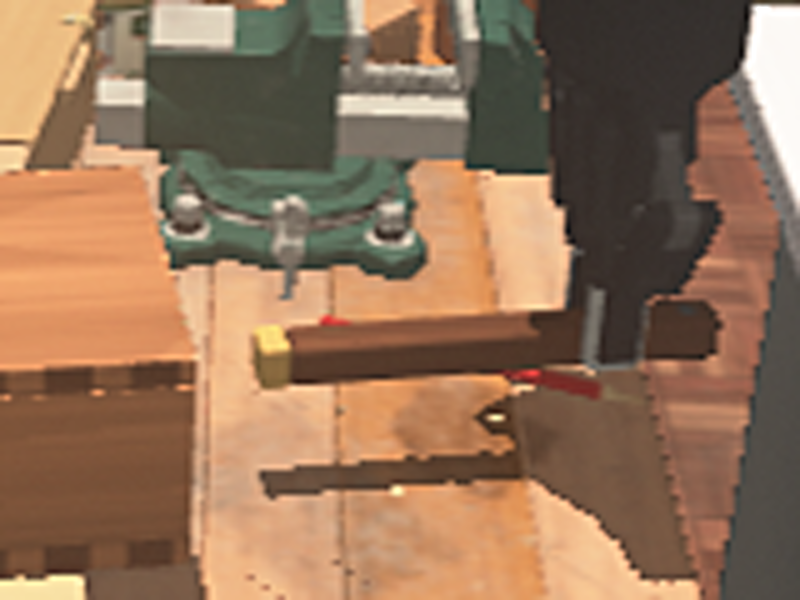

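View pics/t14.png

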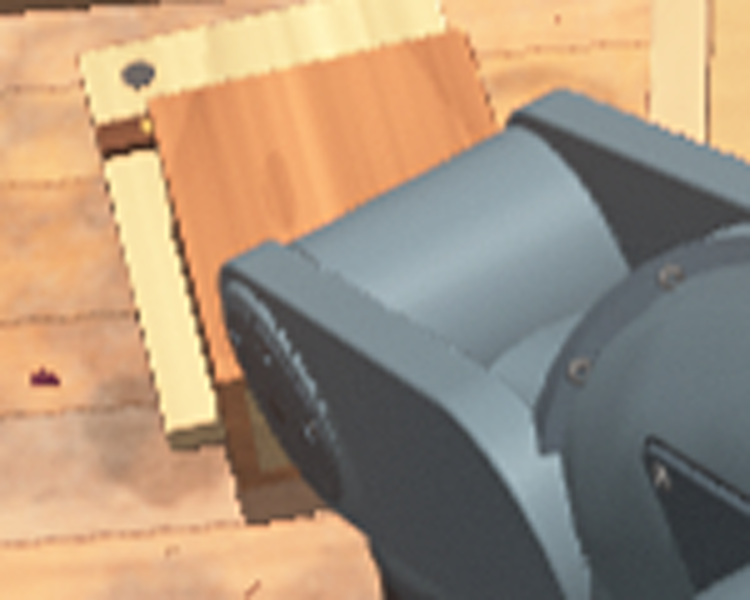

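Stick is level and aimed at the back from ~35 mm away. The top view now shows both far chest corners, so I check the lateral fit once more.

Run:
```python
from fit import *
S=lambda u,v:("side",u/5+255,v/5+225); U=lambda u,v:("top",u/5+180,v/5+200)
x,y=.075,.07
A=[(S(82,60),(x,-y,.106)),(S(463,42),(-x,-y,.106)),(S(520,232),(-x,y,.106)),(S(85,262),(x,y,.106)),(S(105,467),(x,y,.018)),(S(515,443),(-x,y,.018))]
B=[(U(150,100),(x,y,.106)),(U(462,32),(x,-y,.106)),(U(218,382),(-x,y,.106)),(U(245,523),(-x,y,.018))]
for ch in (A,B,A+B):
  p,rr=fit(ch,[.53,.34,.17]); f=np.array([np.cos(p[2]),np.sin(p[2])])
  h=p[:2]-.075*f; n=np.array([-f[1],f[0]]); t=tool()[0][:2]
  print(p.round(4),np.degrees(p[2]).round(2),rr.reshape(-1,2).round(1).tolist(),"hole",h.round(4),'al',(t-h)@f,'lat',(t-h)@n)
```

```text
[0.5134 0.3287 0.1875] 10.74 [[-0.3, -0.1], [0.3, -0.4], [0.9, 0.6], [-0.1, -0.2], [-1.5, 0.2], [0.2, -0.6]] hole [0.4397 0.3147] al -0.16805028367180158 lat -0.0023711545288301675
[0.5098 0.327  0.1876] 10.75 [[-0.6, 0.5], [0.8, -0.3], [0.2, 1.2], [-0.4, -4.7]] hole [0.4361 0.313 ] al -0.16421202028873433 lat -0.0013219447313252454
[0.5128 0.3278 0.1908] 10.93 [[-0.0, -0.2], [0.5, -0.7], [1.4, 0.2], [0.5, -0.4], [-0.9, 0.0], [0.7, -1.0], [-1.1, -0.5], [0.2, -1.4], [-0.1, 0.1], [-0.7, -5.8]] hole [0.4392 0.3136] al -0.16731391678493035 lat -0.0008081419613198484
```

```bash
python3 -m pendant '[0.0097,0.0034,-0.001,0,0,0,0, 0.01,0.0019,0,0,0,0,0, 0.01,0.0019,0,0,0,0,0, 0.005,0.001,0,0,0,0,0, 0.005,0.001,0,0,0,0,0, 0,0,0,0,0,0,0]'
python3 - <<'E'
from h import *
p,r,o=tool(); 
a=np.radians(10.93);d=p[:2]-[.4392,.3136];print(p,turn(goal(11,0,1)).round(1),o['wrist_force'].round(1),'al',d@[np.cos(a),np.sin(a)],'lat',d@[-np.sin(a),np.cos(a)])
snap("side","s15",(300,200,460,320),5)
E
```

```text
time_s: 15.55
eef_pos: [0.3139, 0.2899, 0.0506]
eef_rot: [-0.703, 0.704, 0.068, -0.07]
wrist_force: [-0.2, -0.4, 0.2]
opening: 0.193
[0.31391578 0.28988874 0.05064935] [ 0.1 -0.1 -0.2] [-0.2 -0.4  0.2] al -0.12750738761043628 lat 0.00047395559178881747
```

View pics/s15.png

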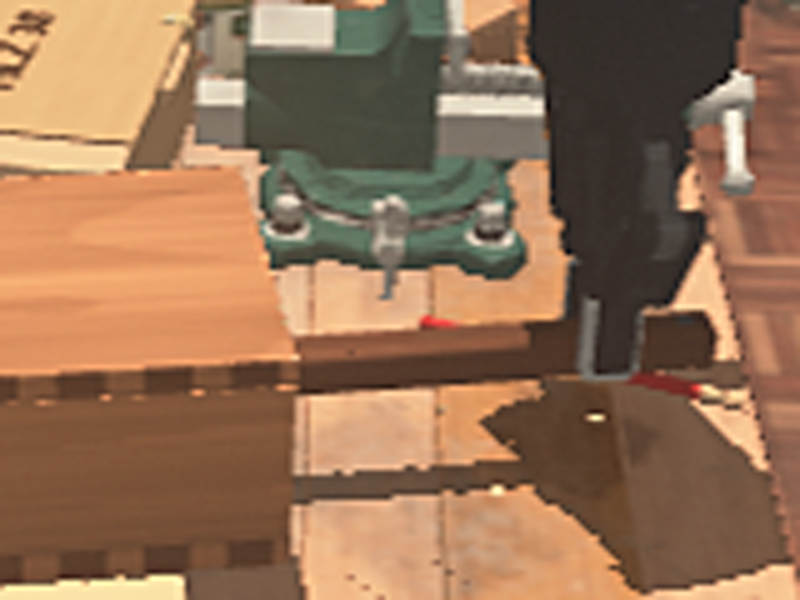

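Tip is just entering the hole with no contact force. Going on to the drawer's back.

```bash
python3 -m pendant '[0.005,0.001,0,0,0,0,0, 0.005,0.001,0,0,0,0,0, 0,0,0,0,0,0,0, 0.005,0.001,0,0,0,0,0, 0.005,0.001,0,0,0,0,0, 0.005,0.001,0,0,0,0,0]'
python3 -m pendant '[0.008,0.0015,0,0,0,0,0, 0.008,0.0015,0,0,0,0,0, 0.008,0.0015,0,0,0,0,0, 0.004,0.001,0,0,0,0,0]'
python3 - <<'E'
from h import *
p,r,o=tool(); 
a=np.radians(10.93);d=p[:2]-[.4392,.3136];print(p,turn(goal(11,0,1)).round(1),o['wrist_force'].round(1),'al',d@[np.cos(a),np.sin(a)],'lat',d@[-np.sin(a),np.cos(a)])
snap("side","s16",(200,200,440,340),3)
E
```

```text
time_s: 16.35
eef_pos: [0.3365, 0.2941, 0.0498]
eef_rot: [-0.703, 0.705, 0.067, -0.071]
wrist_force: [-7.0, -1.9, 1.6]
opening: 0.19
time_s: 16.85
eef_pos: [0.3647, 0.2997, 0.0498]
eef_rot: [-0.703, 0.705, 0.067, -0.071]
wrist_force: [-8.1, -1.7, 1.8]
opening: 0.191
[0.36470328 0.29971893 0.04979921] [ 0.2 -0.4 -0.2] [-8.1 -1.7  1.8] al -0.07577730466896354 lat 0.0004960271909680673
```

View pics/s16.png

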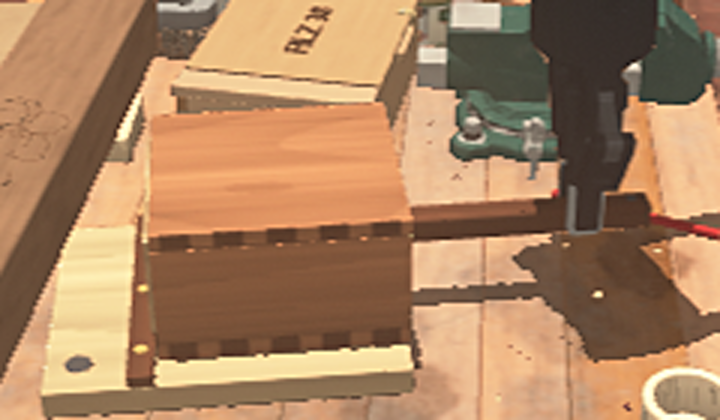

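The chest slid almost to the stop (front bottom corner by (155,360), stop strip at (140,350)). Continuing the push.

```bash
python3 -m pendant '[0.008,0.0015,0,0,0,0,0, 0.008,0.0015,0,0,0,0,0, 0.008,0.0015,0,0,0,0,0, 0.008,0.0015,0,0,0,0,0]'
python3 - <<'E'
from h import *
p,r,o=tool(); 
a=np.radians(10.93);d=p[:2]-[.4392,.3136];print(p,turn(goal(11,0,1)).round(1),o['wrist_force'].round(1),'al',d@[np.cos(a),np.sin(a)],'lat',d@[-np.sin(a),np.cos(a)])
snap("side","s17",(200,200,440,340),3)
E
```

```text
time_s: 17.4
eef_pos: [0.3959, 0.3057, 0.0495]
eef_rot: [-0.703, 0.705, 0.066, -0.072]
wrist_force: [-8.4, -0.9, 3.1]
opening: 0.191
[0.39590311 0.30570406 0.04954105] [ 0.2 -0.5 -0.2] [-8.4 -0.9  3.1] al -0.0440086155041694 lat 0.00045679792969108204
```

View pics/s17.png

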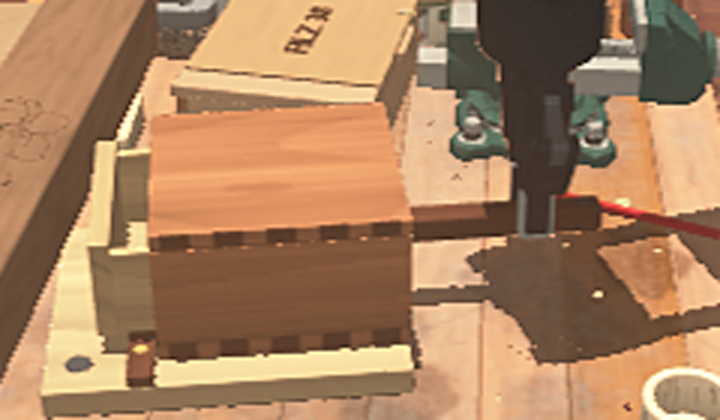

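The drawer is out about 30 mm and the chest holds at the stop. About 28 mm more.

```bash
python3 -m pendant '[0.007,0.0014,0,0,0,0,0, 0.007,0.0014,0,0,0,0,0, 0.007,0.0014,0,0,0,0,0, 0.007,0.0014,0,0,0,0,0, 0,0,0,0,0,0,0, 0,0,0,0,0,0,0]'
python3 - <<'E'
from h import *
p,r,o=tool(); 
a=np.radians(10.93);d=p[:2]-[.4392,.3136];print(p,turn(goal(11,0,1)).round(1),o['wrist_force'].round(1),'al',d@[np.cos(a),np.sin(a)],'lat',d@[-np.sin(a),np.cos(a)])
snap("side","s18",(200,200,440,340),3)
E
```

```text
time_s: 18.2
eef_pos: [0.4207, 0.3107, 0.0484]
eef_rot: [-0.702, 0.705, 0.064, -0.074]
wrist_force: [-16.3, -2.1, 4.6]
opening: 0.192
[0.42070391 0.31067286 0.04837934] [ 0.3 -0.8 -0.2] [-16.3  -2.1   4.6] al -0.018715580628772356 lat 0.0006329993031448039
```

View pics/s18.png

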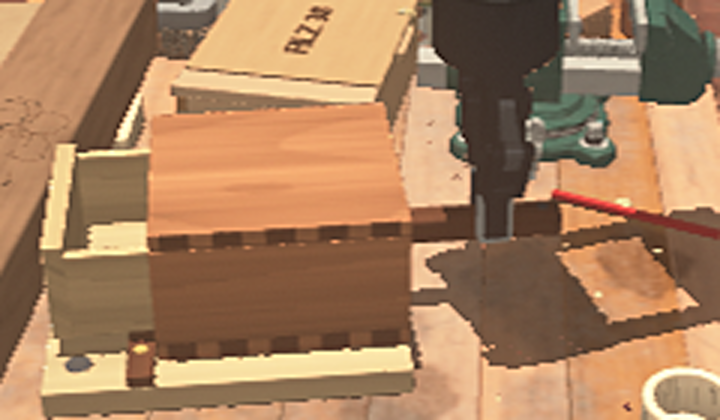

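Run:
```python
from h import *
b=np.array([.4754,.3309]);f=np.array([.985,.1736]);n=np.array([-.1736,.985])
def P(s,y,z): 
    q=b+s*f+y*n; return [*q,z]
for e in (.045,.05,.055,.06,.065):
    print(e,[((proj("side",P(.150+e,y,z))[0]-200)*3).round(0).tolist() for y,z in((.053,.097),(-.06,.097),(.053,.028))])
print([((proj("side",P(.150,y,z))[0]-200)*3).round(0).tolist() for y,z in((.063,.106),(-.077,.106))])
```

```text
0.045 [[68.0, 244.0], [84.0, 143.0], [79.0, 341.0]]
0.05 [[59.0, 244.0], [76.0, 143.0], [71.0, 341.0]]
0.055 [[50.0, 245.0], [68.0, 144.0], [62.0, 342.0]]
0.06 [[41.0, 245.0], [60.0, 144.0], [54.0, 342.0]]
0.065 [[32.0, 246.0], [52.0, 144.0], [45.0, 343.0]]
[[146.0, 236.0], [155.0, 114.0]]
```

Front edges at (43,250), (57,145) and (50,350) match about 60 mm of opening. Drawing the stick straight back.

```bash
python3 -m pendant '[-0.008,-0.0015,0,0,0,0,0, -0.015,-0.003,0,0,0,0,0, -0.02,-0.0039,0,0,0,0,0, -0.02,-0.0039,0,0,0,0,0, -0.02,-0.0039,0,0,0,0,0, -0.02,-0.0039,0,0,0,0,0, -0.02,-0.0039,0,0,0,0,0, -0.012,-0.0023,0,0,0,0,0, 0,0,0,0,0,0,0]'
python3 - <<'E'
from h import *
p,r,o=tool(); 
print(p,turn(goal(11,0,1)).round(1),o['wrist_force'].round(1))
snap("side","s19",(200,190,480,350),2.8)
E
```

```text
time_s: 19.38
eef_pos: [0.2912, 0.2856, 0.0508]
eef_rot: [-0.703, 0.704, 0.069, -0.07]
wrist_force: [0.5, -0.4, -0.5]
opening: 0.192
[0.29118991 0.28561121 0.05083359] [ 0.1 -0.1 -0.2] [ 0.5 -0.4 -0.5]
```

View pics/s19.png

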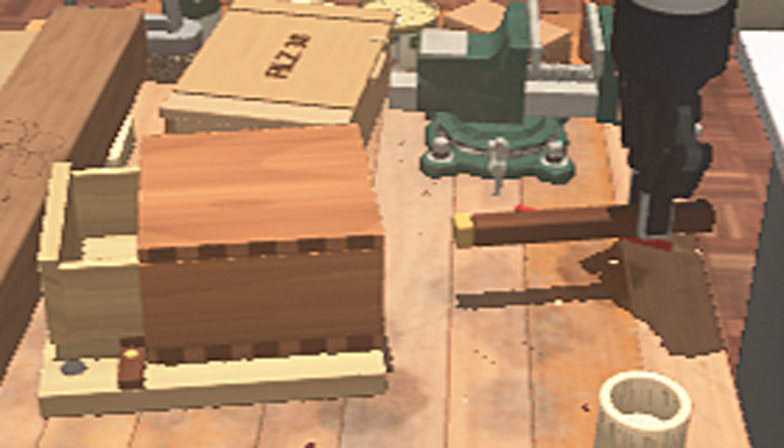

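Stick fully out, drawer stays open. Lifting and returning it to the box lid.

```bash
python3 -m pendant '[-0.003,-0.001,0.04,0,0,0,0, 0,0,0.05,0,0,0,0, 0,0,0.05,0,0,0,0, 0.01,-0.005,0.045,0,0,-7,0, 0.035,-0.019,0,0,0,-10,0, 0.04,-0.022,0,0,0,-10,0, 0.04,-0.022,0,0,0,-10,0, 0.04,-0.022,0,0,0,-10,0, 0.04,-0.02,0,0,0,-10,0, 0.035,-0.016,-0.01,0,0,-10,0, 0.02,-0.01,-0.01,0,0,-9.8,0, 0,0,0,0,0,0,0]'
python3 - <<'E'
from h import *
p,r,o=tool(); 
print(p,np.array([.552,.1453,.082])-p,turn(goal(-66,0,1)).round(1),o['wrist_force'].round(1))
E
```

```text
time_s: 20.92
eef_pos: [0.5498, 0.1474, 0.2145]
eef_rot: [-0.594, 0.594, -0.385, 0.382]
wrist_force: [1.1, 0.1, -0.2]
opening: 0.194
[0.54978815 0.14740189 0.21447124] [ 0.00221185 -0.00210189 -0.13247124] [-0.1 -0.2 -0.3] [ 1.1  0.1 -0.2]
```

```bash
python3 -m pendant '[0.001,-0.002,-0.05,0,0,0,0, 0,0,-0.05,0,0,0,0, 0,0,-0.025,0,0,0,0, 0,0,-0.008,0,0,0,0, 0,0,-0.002,0,0,0,0, 0,0,0,0,0,0,0]'
python3 - <<'E'
from h import *
p,r,o=tool(); 
print(p,o['wrist_force'].round(1))
snap("side","s20",(230,150,390,270),5)
E
```

```text
time_s: 21.68
eef_pos: [0.5508, 0.1469, 0.0822]
eef_rot: [0.595, -0.594, 0.383, -0.383]
wrist_force: [0.2, 0.5, 0.1]
opening: 0.188
[0.55077493 0.14690367 0.0822422 ] [0.2 0.5 0.1]
```

View pics/s20.png

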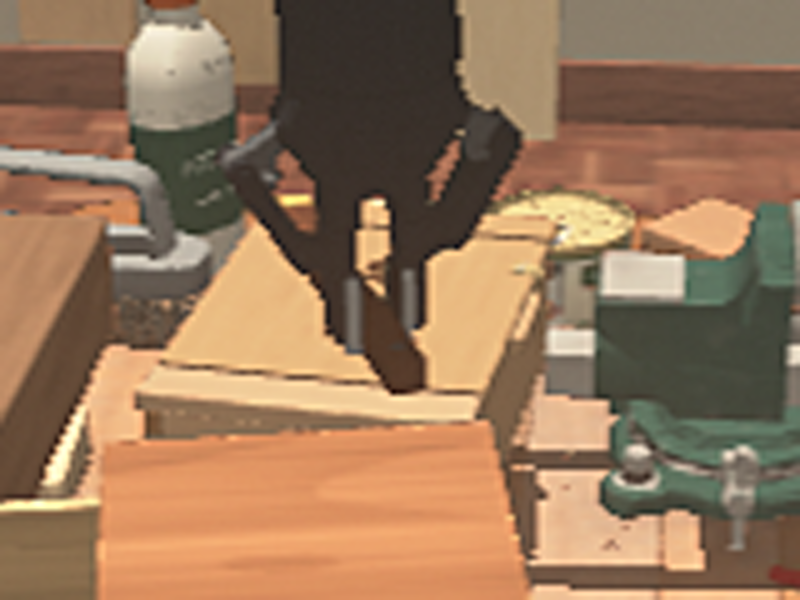

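Stick sits over the lid in its old place; lower the last ~3 mm, release, and lift.

```bash
python3 -m pendant '[0,0,-0.0015,0,0,0,0, 0,0,-0.0015,0,0,0,0, 0,0,0,0,0,0,0]'; python3 -m pendant '[0,0,0,0,0,0,0.04, 0,0,0,0,0,0,0.06, 0,0,0,0,0,0,0.07, 0,0,0,0,0,0,0.07, 0,0,0.02,0,0,0,0.07, 0,0,0.05,0,0,0,0.07, 0,0,0.05,0,0,0,0.07, -0.02,0,0.05,0,0,0,0.07, -0.05,-0.05,0.03,0,0,0,0.07,-0.05,-0.05,0,0,0,0,0.07, -0.05,-0.05,0,0,0,0,0.07,0,-0.05,0,0,0,0,0.07]'
python3 -m pendant '[0,-0.06,0,0,0,0,0.07, 0,-0.06,0,0,0,0,0.07, 0,-0.06,0,0,0,0,0.07, 0,-0.05,0,0,0,0,0.07, 0,0,0,0,0,0,0.07, 0,0,0,0,0,0,0.07]'
python3 - <<'E'
from h import *
snap("side","s21");snap("top","t21")
E
```

```text
time_s: 22.1
eef_pos: [0.5504, 0.1467, 0.0792]
eef_rot: [0.595, -0.594, 0.384, -0.383]
wrist_force: [-2.1, -1.6, 7.5]
opening: 0.194
time_s: 23.6
eef_pos: [0.3983, -0.0326, 0.2722]
eef_rot: [0.595, -0.595, 0.383, -0.382]
wrist_force: [0.6, -0.7, 0.1]
opening: 0.819
time_s: 24.35
eef_pos: [0.4004, -0.2618, 0.2717]
eef_rot: [0.594, -0.594, 0.384, -0.382]
wrist_force: [0.1, 0.6, 0.1]
opening: 0.82
```

View pics/s21.png

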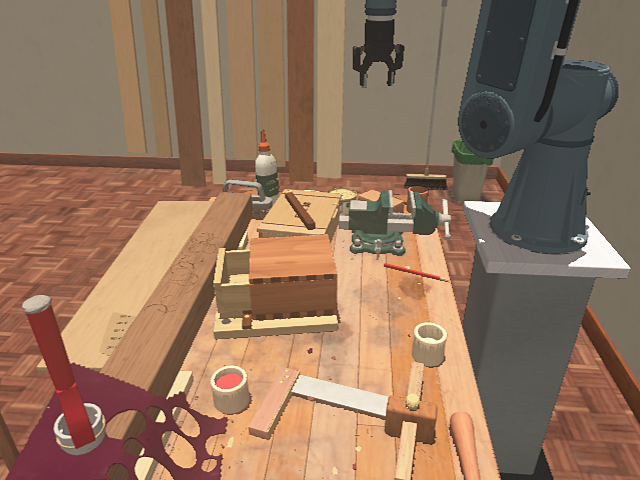

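View pics/t21.png

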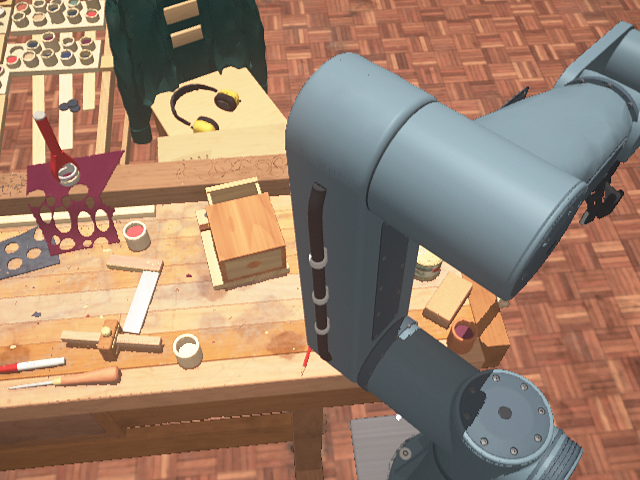

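Stick lies flat on the lid at (300,210), the chest is upright with its drawer open, and the bottle (265,170) and cup (429,343) are where they were. A last numeric check of the drawer, then hand in.

Run:
```python
from fit import *
im=cv2.imread("pics/s21.png"); cv2.imwrite("pics/s21z.png",cv2.resize(im[225:345,205:345],None,fx=5,fy=5,interpolation=2))
for t in("stick","cup_pale","glue_bottle"):
    print(t,[ (round(k['score'],2),np.round(k['bbox'])) for k in ctrl.silhouettes(t,"side")[:1]])
```

```text
stick [(0.87, array([284., 190., 319., 231.]))]
cup_pale [(0.94, array([412., 324., 447., 364.]))]
glue_bottle [(0.96, array([255., 132., 279., 204.]))]
```

View pics/s21z.png

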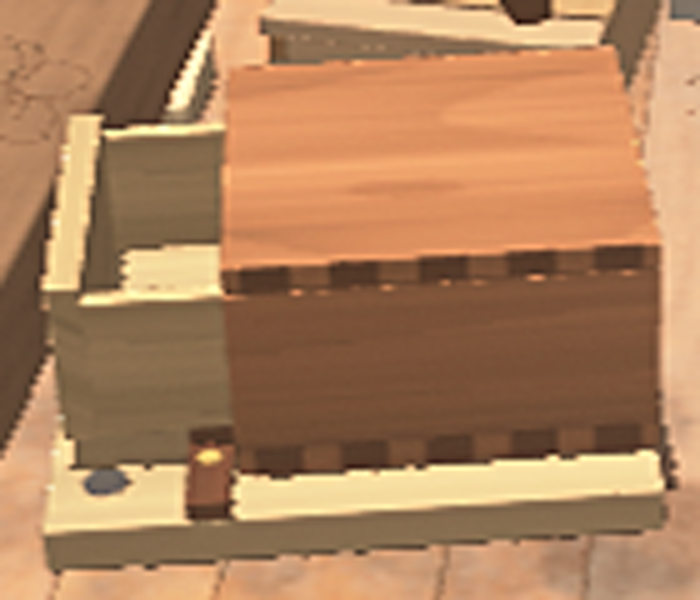

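Run:
```python
from bench import ctrl
print(ctrl.hand_in(), ctrl.get_obs()['time_s'])
```

```text
the job is handed in; nothing more can be done
the job is handed in; nothing more can be done
```

The job is done and handed in at about 24.5 s. No verdict came back.

- **Chest:** I slid it square against the board and tipped it over the near edge. It landed upright with the drawer towards the stop.
- **Drawer:** I pushed it from behind with the stick through the hole in the back. The chest first slid on to the stop, then the drawer came out. Scaled from the last side picture, it stands about 60 mm out.
- **Stick:** I drew it out and laid it back on the box lid. In the side picture it lies flat there, within a pixel or two of where it started.
- **Bystanders:** The glue bottle and the pale cup are unmoved in the side view, to within a few pixels.
- **Robot:** The hand was clear of everything when I handed in.

Peaks in the readings I saw:

- **Seating the chest:** The wrist read about 54 N, split between forward push and upward load. I took this to be carried by the fingers and did not check whether the gripper body touched.
- **End of the drawer push:** It read about 17 N, above the 8–10 N the drawer was said to need. I did not find out why.

No check failed. One measurement disagreed slightly: the two cameras put the hole about 4 mm apart along the push direction and 1–2 mm apart sideways, within the hole's clearance.

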